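# Lock the LED tray into a lamp chassis with an axle cap

## Robot

A 6-joint arm with a two-finger parallel gripper is mounted at the origin on the work surface; the furniture and walls round the work are solid. World frame = base frame: x ahead of the robot, y to its left, z up, the work surface at z = 0. Lengths are in m, angles in rad, forces in N, time in s.
With the tool pointing down it reaches from about 0.425 to 0.925 m from the base axis. Payload 12.5 kg.
Tool frame: the origin (TCP) lies at the very end of the fingers, on their centre line; the grasp point (between the pads) lies 19 mm behind it; y points along the fingers, z is the direction in which the jaws open and shut, and the axes are right-handed (so a half turn about y gives the same grasp; the last joint's range is limited). The gripper opens to 85 mm and grips with 20 to 120 N. Pads are 22 mm wide; open, the fingers measure 114 mm over their backs; the gripper's body (76 mm by 85 mm) begins 54 mm behind the grasp point. The pads swing forward as they close: fully open they stand 13 mm farther back than shut.
Start: joints at [1.13, 0.491, 1.559, -0, 1.092, -0.106], TCP at [0.205, 0.59, 0.231] pointing down, gripper open.
Joint ranges: [-3.1, 3.1], [-0.84, 2.19], [0.05, 2.79], [-1.13, 4.28], [0.06, 2.93], [-2.69, 2.69]. Speed limits (rad/s): [2.22, 2.22, 2.79, 3.14, 3.14, 3.14].

## Interface

Orientations are given as a 3x3 rotation matrix whose columns are the frame's x, y, z axes.
In Python, from rig import manip, effector, solver, get_obs, optics, workorder gives the robot as it stands. Calls block until the motion is done:
- manip.movep(position, orientation): joint-space move of the TCP to a pose.
- manip.movel(position, rotation=None, feed=0.15, contact_N=None): straight line of the TCP; rotation=None keeps the orientation; feed is the mean speed in m/s. With contact_N (N) it stops when the force on the tool has changed by that much, and returns True; else False.
- manip.move_joints(angles): joint-space move.
- effector.move_gripper(opening, effort=None): finger opening in m; effort is the grip in N (None keeps the last); returns when the fingers have stopped.
- manip.hold(seconds).
- solver.ik(position, orientation): joint angles nearest the present ones, or None.
- get_obs(): the state.
- optics.capture(name): name is "scene" or "top" or "wrist"; returns the picture (384x512x3 uint8, red, green, blue); there is no depth.
- optics.camera_model(name): a dict with "intrinsics" (3x3 intrinsics, pixels), "R" (3x3) and "t" (3): a world point X has camera coordinates R X + t; the wrist camera has in their place "tool_from_camera" (4x4, takes a point from camera to tool coordinates, whose origin is the TCP and whose axes are the tool frame's). Camera axes: x right, y down, z forward; pixel columns grow to the right and rows downward; lengths in m; the calibration is good to about 2 mm. A picture is of the moment at which its call begins: read the wrist's pose just before it. camera_model takes no time and is no camera call.
A pose or a line that the arm cannot do raises manip.IKError and nothing moves.
- workorder.job_done(): hands the job in, once; it reports no verdict.
The state is a dict: "clock": time; "joint_positions": joint angles; "joint_velocities": joint speeds; "joint_torque": joint torques, N m; "position": TCP position; "eef_rot": TCP orientation; "force": force on the tool from outside, world axes, zero at the start; "moment": the same for the moment, N m; "width": finger opening in m.
Only numpy, scipy, OpenCV 4.12 (cv2) and the standard library are available. Lean on these libraries where they do the work, as an engineer would, in place of code of your own. Each camera call takes 0.05 s, during which the arm holds its last target.

## Task

Slide the LED tray forward into the lamp chassis, under both sprung clips and round the plain shaft, until it is fully home against the stops and the clips have snapped down behind its two beads. Then press the brass axle cap straight down the shaft until it sits tight on the tray, let go, and leave the glue bottle and the solder reel standing where they are.

Things in the scene. Friction and masses are not known exactly. Their poses are not given: they have to be found in the camera images.
- chassis: Fixed grey lamp chassis: a flat bed 180 x 140 x 12 mm on black feet, from x = -115 to +65 mm about this origin, which lies on the desk (bed top 20 mm above). x: the way the tray slides in, roughly away from the robot; y left; z up. A plain steel shaft, 8 mm thick, stands at x = +32, y = 0, 26 mm above the bed.
- tray_home (a point): Fixed point of the chassis where the tray's middle lies when the tray is home (chassis x = +10, y = 0, 2.5 mm above the bed), axes as the chassis. Dark stop blocks then meet the tray's front edge. Aluminium guides, 9 mm high, leave 83 mm between them from 2 mm ahead of this point, flared to about 108 mm at 25 mm behind it.
- clip_left (a joint): Sprung steel clip at the left (+y), 34 mm from the middle line, on its stop block, up to 40 mm above the desk. 0 rad: toe 3 mm above the bed; about 0.06: riding on the tray's plate; about 0.14: on top of the bead; about 0.06 again when snapped down behind the bead, tray home. Toe force 1 to 2 N. Its mouth is 14 mm behind, its toe 8 mm ahead of tray_home.
- clip_right (a joint): The same clip on the right (-y).
- tray_mid (a point): Middle of the loose aluminium LED tray, half-way up its plate: 80 x 80 x 5 mm, 0.12 kg, white board with yellow LEDs on top, a 14 mm notch open to the front (+x) for the shaft, a 3 mm high bead near each side at x = +15.5 mm. z up. It starts on the bed 50 to 62 mm behind home, within 5 mm sideways and 0.05 rad of square. Pushing it home takes up to about 8 N.
- tray_grip (a point): Centre of the blue grip bar on the tray's rear edge, 34 mm behind (-x of) the tray's middle: 12 mm thick (x), 44 mm wide (y), 21 mm high, from 5 to 26 mm above the bed. Its rear face is flush with the tray's rear edge, 40 mm behind the tray's middle. Axes as the tray's. It may be pushed from behind or pinched.
- cap_top (a point): Centre of the flat top of the brass axle cap (a closed push nut), started on the end of the shaft: flange 28 mm wide, barrel 18 mm wide, 24 mm high. It moves only straight along the shaft, resists with about 8 N and stays where it is left. The tray passes freely under it until it is pressed.
- axle_cap (a joint): How far the cap is pressed down, in m: 0 with its flange 20 mm above the bed (its top 64 mm above the desk), starting at 0 to 0.004; 0.015 when the flange sits on the tray (its top 49 mm above the desk). Without the tray beneath it would go to 0.018.
- glue_bottle: Loose white glue bottle with an orange nozzle, 47 mm in diameter, 148 mm high, standing on the right of the chassis (its place and the reel's may be swapped); origin at the centre of its underside. To be left alone.
- solder_reel: Loose reel of solder, green flanges, 60 mm in diameter, 35 mm high, standing flat on the right of the chassis; origin at the centre of its underside. To be left alone.

How it is judged:
On the way, in this order (a step that is already met when the one before it is completed fails the run):
1. the tray is home under the clips, both clips snapped down behind its beads (x of tray_mid in the frame of chassis above 0.006 m and y of tray_mid in the frame of chassis between -0.004 and 0.004 m and z of tray_mid in the frame of chassis below 0.026 m and angle between the x axis of tray_mid and the x axis of chassis, either way round below 0.07 rad and value of joint each of clip_left, clip_right below 0.09 rad), for 0.2 s.
2. the axle cap is pressed down onto the tray (all of step 1 and value of joint axle_cap above 0.0135 m), for 0.2 s.
At the end, for the whole second after the job is handed in: The tray's middle is no more than 4 mm short of home along the chassis and within 4 mm sideways, flat and within 0.07 rad of square; both clips are down behind the beads (below 0.09 rad); the cap is within 1.5 mm of sitting on the tray (pressed at least 13.5 mm); bottle and reel are at rest (all of step 2 and linear speed of each of glue_bottle, solder_reel below 0.02 m/s); the robot touches nothing.
It fails at once if the glue bottle is moved more than 3 cm or tipped (distance of glue_bottle from where it was at the start of the episode above 0.03 m or angle between glue_bottle's own z axis and vertical above 0.35 rad).
It fails at once if the solder reel is moved more than 3 cm or tipped (distance of solder_reel from where it was at the start of the episode above 0.03 m or angle between solder_reel's own z axis and vertical above 0.35 rad).
It also fails if it takes over 42 s, if anything falls off the work surface, if the arm or the gripper's body presses on something with over 40 N, if the wrist force passes 120 N, or if a joint passes its speed limit or range.

## Working session

There is one attempt and no reset: what is moved stays moved. The work goes in short steps, each a Python script; the robot and the scene stay as the last script left them, time stands still between calls to the robot, and variables do not carry over. Pictures are saved under pics/ and viewed, and the job is handed in when it is done.

```bash
ls; mkdir -p pics; python3 - <<'E'
from rig import manip, effector, solver, get_obs, optics, workorder
import cv2
for n in ["scene","top","wrist"]:
    im=optics.capture(n); cv2.imwrite(f"pics/a_{n}.png",im[:,:,::-1])
    print(n,optics.camera_model(n))
o=get_obs(); print(o)
E
```

```text
pics
scene {'intrinsics': array([[367.00121164,   0.        , 252.74715805],
       [  0.        , 367.00121164, 192.57555175],
       [  0.        ,   0.        ,   1.        ]]), 'R': array([[-0.69132629, -0.72243152,  0.01267504],
       [-0.39192759,  0.36019993, -0.84655111],
       [ 0.60700965, -0.59021074, -0.53215653]]), 't': array([0.35786402, 0.27384946, 0.52895658])}
top {'intrinsics': array([[466.59723414,   0.        , 256.74374074],
       [  0.        , 466.59723414, 195.63725898],
       [  0.        ,   0.        ,   1.        ]]), 'R': array([[-3.42629205e-04, -9.99980053e-01,  6.30678546e-03],
       [-9.98496610e-01, -3.58299191e-06, -5.48135056e-02],
       [ 5.48124349e-02, -6.31608461e-03, -9.98476692e-01]]), 't': array([-0.01898996,  0.56092498,  1.05988491])}
wrist {'intrinsics': array([[319.91501598,   0.        , 253.85725283],
       [  0.        , 319.91501598, 191.95026664],
       [  0.        ,   0.        ,   1.        ]]), 'tool_from_camera': array([[-8.60183322e-05,  9.53453084e-01,  3.01541388e-01,
        -7.67339427e-02],
       [-3.46747563e-04
[... 362 characters left out ...]
e+00, -1.05590397e-01]), 'joint_velocities': array([ 1.51512882e-03, -6.66641906e-05, -8.00499976e-05, -1.52286516e-03,
        6.42308691e-06, -1.33371538e-03]), 'joint_torque': array([ 2.07734622e-03, -6.18702579e+01, -2.61691421e+01, -1.06232656e-04,
        3.24421431e-03, -2.56235289e-06]), 'position': array([0.20527007, 0.59015888, 0.23086605]), 'eef_rot': array([[ 9.44466688e-01, -3.76210572e-04,  3.28606960e-01],
       [-3.28607156e-01, -7.42494287e-04,  9.44466403e-01],
       [-1.11329455e-04, -9.99999654e-01, -8.24886607e-04]]), 'force': array([-5.59861478e-01,  5.94779197e-01, -7.62947356e-05]), 'moment': array([0.01819187, 0.05782301, 0.02637199]), 'width': 0.08570127817732247}
```

View pics/a_top.png

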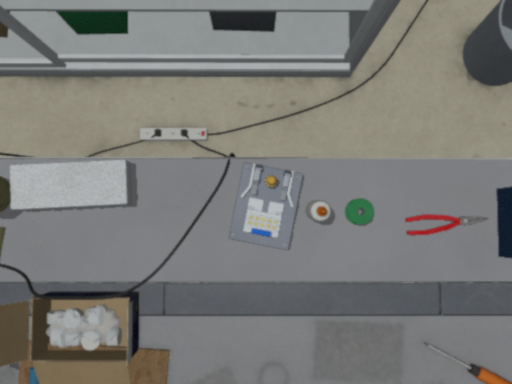

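View pics/a_scene.png

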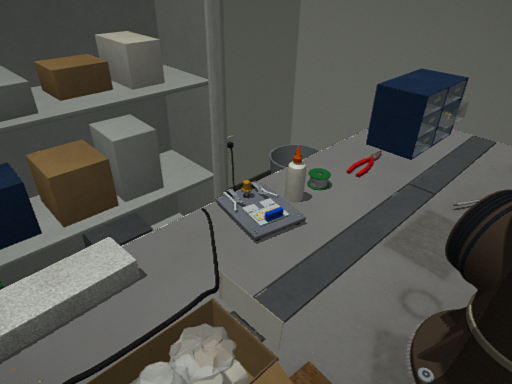

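The top picture shows the chassis at about (266,206), the cap at (271,182), the blue grip at (261,233), the bottle at (320,211) and the reel at (360,211). I'll take a rough estimate from this, then go closer with the wrist camera.

```bash
cat > h.py <<'E'
import numpy as np, cv2
from rig import manip, effector, solver, get_obs, optics, workorder
def cam(name,obs=None):
    m=optics.camera_model(name); K=m["intrinsics"]
    if name!="wrist": return K,m["R"],m["t"]
    T=np.eye(4);T[:3,:3]=obs["eef_rot"];T[:3,3]=obs["position"]
    M=np.linalg.inv(T@m["tool_from_camera"]); return K,M[:3,:3],M[:3,3]
def ray(c,px,z):
    K,R,t=c; C=-R.T@t; d=R.T@np.linalg.solve(K,[px[0],px[1],1.]); return C+d*(z-C[2])/d[2]
def proj(c,X):
    K,R,t=c; p=(np.atleast_2d(X)@R.T+t)@K.T; return p[:,:2]/p[:,2:]
def Rdown(yaw): # tool y down, jaws z along heading yaw
    z=np.array([np.cos(yaw),np.sin(yaw),0]); y=np.array([0,0,-1.]); x=np.cross(y,z); return np.c_[x,y,z]
E
python3 - <<'E'
from h import *
c=cam("top")
for n,p,z in [("cap",(271,182),.062),("grip",(261,233),.046),("bottle",(320,211),.148),("reel",(360,211),.035),("c1",(247,164),.02),("c2",(302,172),.02),("c3",(287,248),.02),("c4",(230,237),.02)]: print(n,ray(c,p,z).round(4))
im=cv2.imread("pics/a_top.png")[150:260,215:385]; cv2.imwrite("pics/a_topc.png",cv2.resize(im,None,fx=4.5,fy=4.5,interpolation=cv2.INTER_CUBIC))
E
```

```text
cap [ 0.5885 -0.0503  0.062 ]
grip [ 0.4758 -0.0284  0.046 ]
bottle [ 0.5226 -0.1459  0.148 ]
reel [ 0.5251 -0.2525  0.035 ]
c1 [0.6336 0.0034 0.02  ]
c2 [ 0.6152 -0.1233  0.02  ]
c3 [ 0.441  -0.0881  0.02  ]
c4 [0.4661 0.042  0.02  ]
```

View pics/a_topc.png

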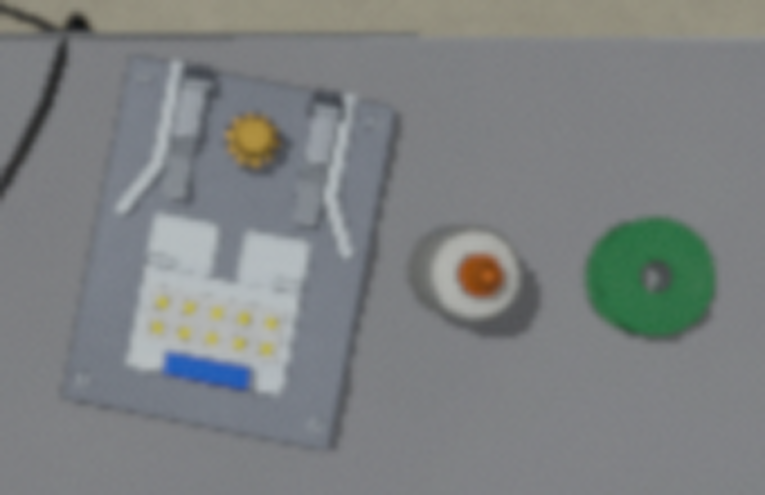

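The chassis has a yaw of about -0.21 rad and its origin is near (0.563,-0.047). Next I'll take close wrist views.

```bash
python3 - <<'E'
from h import *
import pickle
yaw=-0.21; R=Rdown(np.pi/2+yaw)
d=np.array([np.cos(yaw),np.sin(yaw),0]);O=np.array([.5634,-.0467,0])
V=[]
for i,(s,z) in enumerate([(-.07,.20),(-.115,.17)]):
    P=O+d*s; P[2]=z
    if i==0: manip.movep(P,R)
    else: manip.movel(P,R)
    manip.hold(.3)
    o=get_obs(); im=optics.capture("wrist"); V.append((o,im)); cv2.imwrite(f"pics/b{i}.png",cv2.resize(im[:,:,::-1],(768,576),interpolation=cv2.INTER_CUBIC))
    print(o["clock"],o["position"])
pickle.dump(V,open("V.pkl","wb"))
E
```

```text
2.8917 [ 0.494966   -0.03187513  0.20001819]
3.75 [ 0.45140781 -0.02283416  0.17020418]
```

View pics/b0.png

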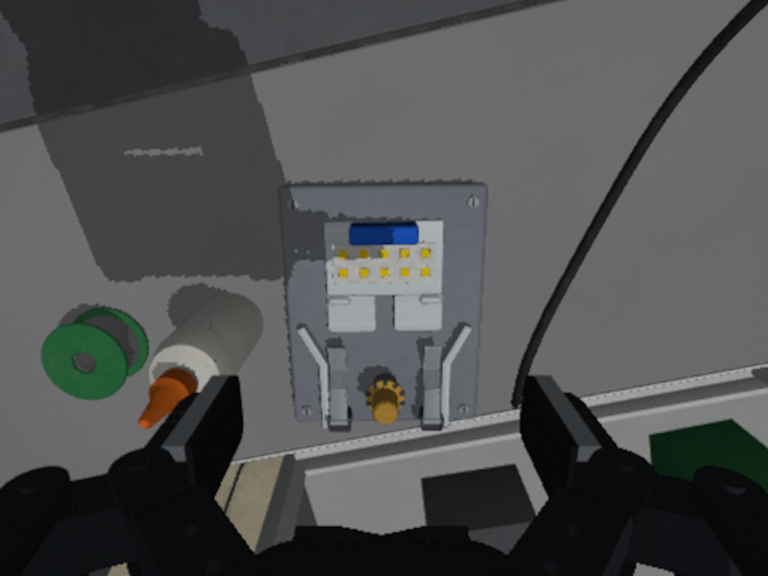

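View pics/b1.png

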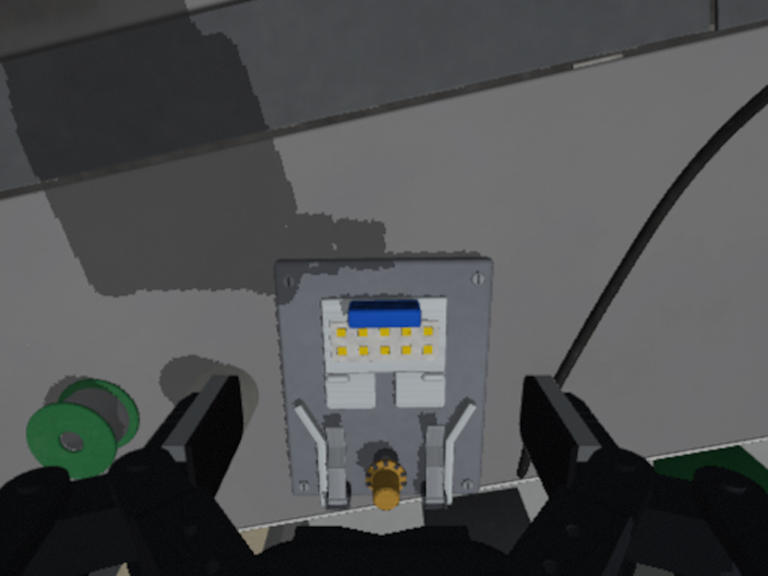

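```bash
python3 - <<'E'
from h import *
import pickle
V=pickle.load(open("V.pkl","rb"))
a=V[1][1][160:350,170:340,::-1]
print(a.shape); a=cv2.convertScaleAbs(a,alpha=1.5); cv2.imwrite("pics/c0.png",cv2.resize(a,None,fx=3,fy=3,interpolation=cv2.INTER_NEAREST))
a=V[0][1][115:290,170:340,::-1]
a=cv2.convertScaleAbs(a,alpha=1.5); cv2.imwrite("pics/c1.png",cv2.resize(a,None,fx=3.3,fy=3.3,interpolation=cv2.INTER_NEAREST))
E
```

```text
(190, 170, 3)
```

View pics/c0.png

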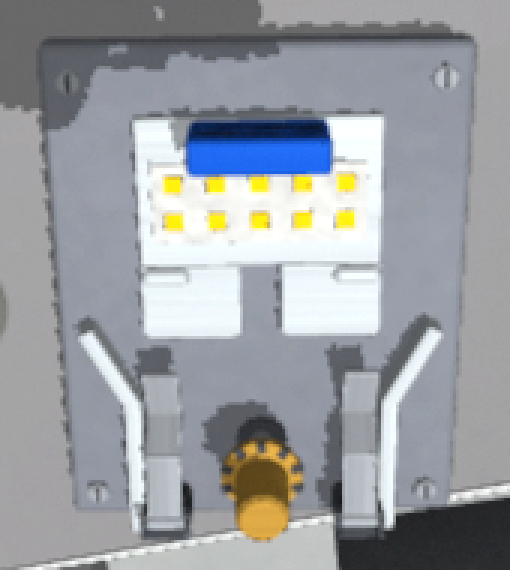

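View pics/c1.png

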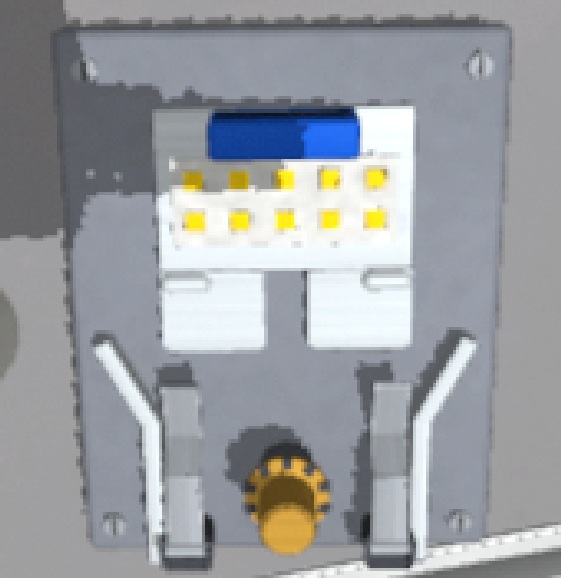

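```bash
cat > fit.py <<'E'
from h import *
from scipy.optimize import least_squares
def fit(c,pts,px,z,x0):
    pts=np.array(pts,float);px=np.array(px,float)
    zz=np.full(len(pts),z) if np.isscalar(z) else np.array(z)
    def f(p):
        X=np.c_[p[0]+np.cos(p[2])*pts[:,0]-np.sin(p[2])*pts[:,1],p[1]+np.sin(p[2])*pts[:,0]+np.cos(p[2])*pts[:,1],zz]
        return (proj(c,X)-px).ravel()
    r=least_squares(f,x0); return r.x,r.fun.reshape(-1,2).round(1)
CH=[(-.115,-.07),(-.115,.07),(.065,.07),(.065,-.07)]
TR=[(-.04,-.04),(-.04,.04),(.04,.04),(.04,-.04)]
def rel(ch,tr):
    c,s=np.cos(ch[2]),np.sin(ch[2]); d=tr[:2]-ch[:2]
    return np.array([c*d[0]+s*d[1],-s*d[0]+c*d[1],tr[2]-ch[2]])
E
python3 - <<'E'
from fit import *
import pickle
V=pickle.load(open("V.pkl","rb"))
for v,sc,off,C,T in [(V[1],3,(170,160),[(42,39),(475,39),(449,508),(77,508)],[(133,117),(383,116),(381,337),(145,337)]),
  (V[0],3.3,(170,115),[(54,28),(511,28),(487,545),(90,545)],[(153,107),(414,107),(412,348),(162,348)])]:
    c=cam("wrist",v[0]); f=lambda P:(np.array(P)+.5)/sc-.5+off
    ch,r=fit(c,CH,f(C),.02,[.56,-.05,-.2]); tr,r2=fit(c,TR,f(T),.025,[.5,-.04,-.2])
    print(ch,r.tolist());print(tr,r2.tolist());print(rel(ch,tr))
E
```

```text
[ 0.5606374  -0.04371604 -0.20263865] [[-2.1, 0.1], [2.7, -1.0], [0.8, 0.6], [-1.5, 1.4]]
[ 0.51076606 -0.03346602 -0.19640549] [[-0.2, 0.1], [0.9, -0.7], [-0.6, -0.1], [-0.2, 0.8]]
[-5.09137826e-02  3.45422959e-06  6.23316574e-03]
[ 0.56188787 -0.04399988 -0.20112285] [[-1.3, -0.1], [2.0, -1.3], [-0.1, 0.7], [-0.8, 1.6]]
[ 0.51085754 -0.03353293 -0.20127151] [[-0.4, -0.4], [1.0, -1.0], [-0.8, 0.5], [0.2, 1.1]]
[-5.20926781e-02  6.16593388e-05 -1.48659055e-04]
```

The two fits agree: the tray is about 61 mm behind home, centred and square. I'll pinch the bar with the jaws along the chassis x axis.

```bash
python3 - <<'E'
from h import *
yaw=-.201; R=Rdown(yaw); g=np.array([.5108,-.0335,0])-.034*np.array([np.cos(yaw),np.sin(yaw),0])
P=g.copy(); P[2]=.12; print(P, solver.ik(P,R))
manip.movep(P,R); effector.move_gripper(.045,25)
P[2]=.06; manip.movel(P,R,feed=.1)
o=get_obs(); im=optics.capture("wrist"); cv2.imwrite("pics/d0.png",im[:,:,::-1])
c=cam("wrist",o)
print(o["clock"],o["position"],o["width"],o["force"])
cv2.imwrite("pics/d0.png",cv2.resize(im[:,:,::-1],(768,576)))
E
```

```text
[ 0.47748451 -0.02671192  0.12      ] [-1.94124128e-01  4.48416668e-01  2.02939602e+00 -4.44089210e-16
  6.63779961e-01  6.87587191e-03]
6.4167 [ 0.47765484 -0.02674161  0.06028677] 0.044987153857299636 [ 0.68481619 -0.37218653  0.49434928]
```

View pics/d0.png

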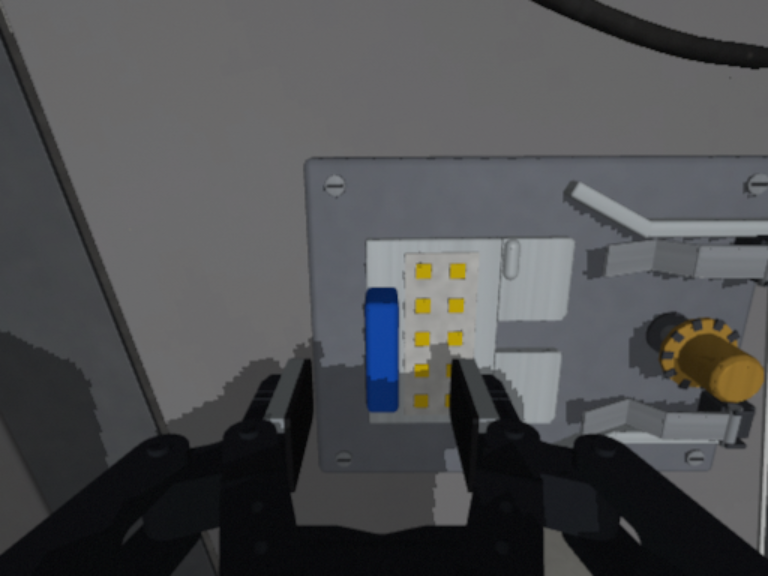

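The fingers straddle the bar, with pads at columns 310 and 452 and the bar at 366–398. Now I'll descend and grip.

```bash
python3 - <<'E'
from h import *
P=np.array([.47748,-.02671,.031])
print(manip.movel(P,feed=.06,contact_N=8))
o=get_obs();print(o["position"],o["force"])
effector.move_gripper(0.0,25); manip.hold(.2)
o=get_obs();print(o["clock"],o["position"],o["width"],o["force"],o["moment"])
im=optics.capture("wrist"); cv2.imwrite("pics/e0.png",cv2.resize(im[:,:,::-1],(768,576)))
E
```

```text
False
[ 0.47742433 -0.02669964  0.03078828] [ 0.43006127  0.15530274 -0.42710493]
7.6917 [ 0.47762285 -0.02672763  0.03133217] 0.010977245262042933 [-0.60397569  0.36949468  6.13824538] [0.03265535 0.11299955 0.06120039]
```

View pics/e0.png

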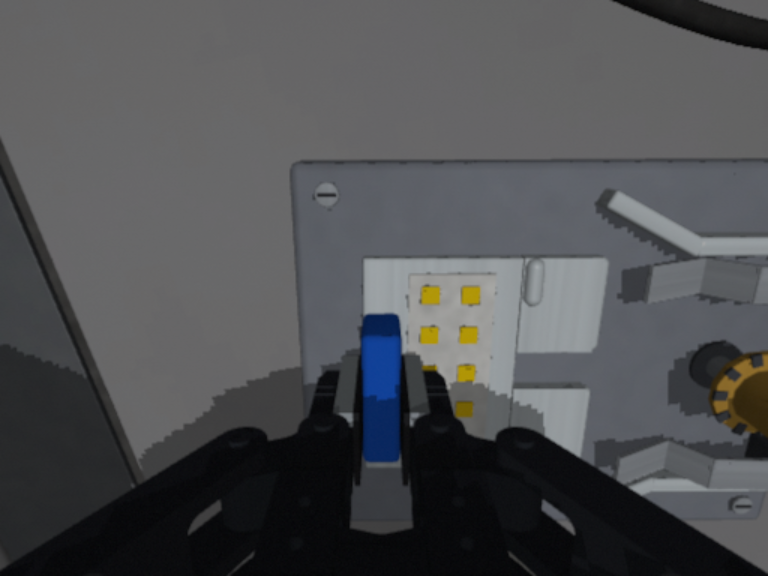

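```bash
python3 - <<'E'
from h import *
P=get_obs()["position"].copy(); P[2]+=.0006
manip.movel([.47748,-.02671,.0316],feed=.02); manip.hold(.2)
o=get_obs();print(o["clock"],o["position"],o["force"],o["moment"])
im=optics.capture("wrist"); a=im[90:250,220:,::-1]; a=cv2.convertScaleAbs(a,alpha=1.6)
cv2.imwrite("pics/f0.png",cv2.resize(a,None,fx=2.7,fy=2.7,interpolation=cv2.INTER_NEAREST))
E
```

```text
8.1917 [ 0.47741837 -0.02671214  0.03149892] [-0.28823933 -0.01013125 -0.95916785] [0.01402775 0.03537838 0.02841317]
```

View pics/f0.png

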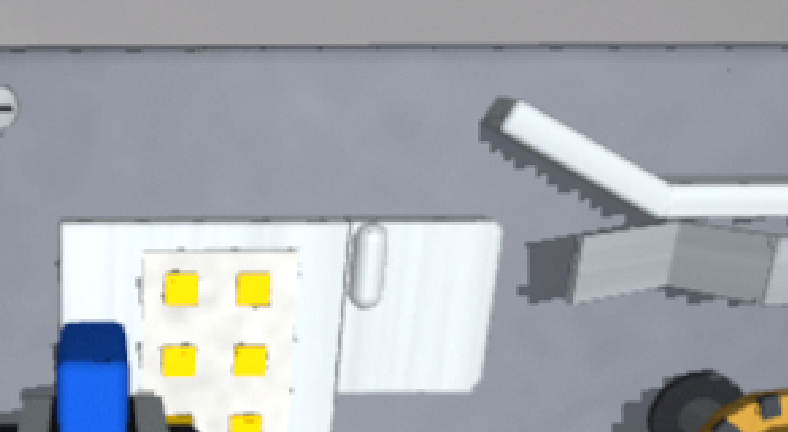

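```bash
python3 - <<'E'
from h import *
o=get_obs(); c=cam("wrist",o)
f=lambda u,v,z: ray(c,((u+.5)/2.7-.5+220,(v+.5)/2.7-.5+90),z)[:2]
a,b=f(0,46,.02),f(787,46,.02); d=(b-a)/np.linalg.norm(b-a); n=np.array([-d[1],d[0]])
print("ch yaw",np.arctan2(d[1],d[0]))
for nm,u,v,z in [("tr0",62,221,.025),("tr1",495,222,.025),("g0",690,216,.029),("g1",787,215,.029),("n0",345,391,.025),("n1",470,391,.025)]:
    q=f(u,v,z)-a; print(nm,(q@d*1000).round(1),(q@n*1000+70).round(1))
E
```

```text
ch yaw -0.20094893297929312
tr0 10.5 40.4
tr1 86.9 40.2
g0 118.3 42.2
g1 134.9 42.4
n0 63.3 7.5
n1 86.8 7.5
```

Lateral gap to the left guide is 2.0 mm against a nominal 1.5 mm, so the tray is centred to about 0.5 mm. Slide it in.

```bash
python3 - <<'E'
from h import *
d=np.array([np.cos(-.201),np.sin(-.201),0]); S=np.array([.47748,-.02671,.0316])
for s in [.03,.045,.055,.065]:
    r=manip.movel(S+d*s,feed=.05,contact_N=14)
    o=get_obs(); q=o["position"]-S; print(round(o["clock"],2),s,r,(q@d*1000).round(2),"F",(o["force"]).round(1), (o["force"]@d).round(1),o["width"].round(4))
    if r: break
im=optics.capture("wrist"); cv2.imwrite("pics/g0.png",cv2.resize(cv2.convertScaleAbs(im[:,:,::-1],alpha=1.5),(768,576)))
E
```

```text
Traceback (most recent call last):
AttributeError: 'float' object has no attribute 'round'
```

```bash
python3 - <<'E'
from h import *
d=np.array([np.cos(-.201),np.sin(-.201),0]); S=np.array([.47748,-.02671,.0316])
o=get_obs(); q=o["position"]-S; print(q@d,o["force"])
for s in [.045,.055,.065]:
    r=manip.movel(S+d*s,feed=.05,contact_N=14)
    o=get_obs(); q=o["position"]-S; print(round(o["clock"],2),s,r,(q@d*1000),"F",(o["force"]).round(1), (o["force"]@d),o["width"])
    if r: break
im=optics.capture("wrist"); cv2.imwrite("pics/g0.png",cv2.resize(cv2.convertScaleAbs(im[:,:,::-1],alpha=1.5),(768,576)))
E
```

```text
0.03003632704868224 [ 0.09721029  0.08164771 -2.05059533]
9.44 0.045 False 45.40184227822723 F [ 1.1 -0.2 -2.7] 1.1472538823718854 0.01123532813792826
9.79 0.055 False 55.9571285822033 F [ 2.4 -0.8 -3.5] 2.5295203337036005 0.011239975732747935
10.05 0.065 True 62.94742994630699 F [-3.1  0.5  6.1] -3.126123637078031 0.011553426799479719
```

View pics/g0.png

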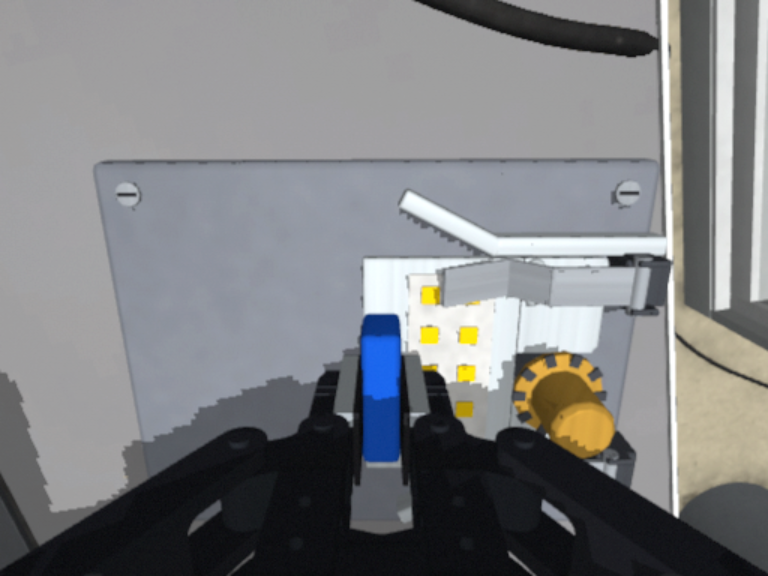

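It stopped at 62.9 mm with the front edge at the stop block (column 605 against 608). I'll push a little further to confirm this is a hard stop.

```bash
python3 - <<'E'
from h import *
d=np.array([np.cos(-.201),np.sin(-.201),0]); S=np.array([.47748,-.02671,.0316])
r=manip.movel(S+d*.0665,feed=.015,contact_N=22)
o=get_obs(); q=o["position"]-S; print(round(o["clock"],2),r,(q@d*1000),"F",(o["force"]).round(1), (o["force"]@d),o["width"])
manip.hold(.2); o=get_obs(); print(o["position"]-S,o["force"])
im=optics.capture("wrist"); cv2.imwrite("pics/g1.png",cv2.resize(cv2.convertScaleAbs(im[100:330,200:480,::-1],alpha=1.5),None,fx=2.5,fy=2.5))
E
```

```text
10.52 False 63.06995711194263 F [-15.9   2.9   8.3] -16.156462384931626 0.011203289190600223
[ 0.06180559 -0.01257444 -0.00023345] [-16.4835432    1.94201104   7.9761027 ]
```

View pics/g1.png

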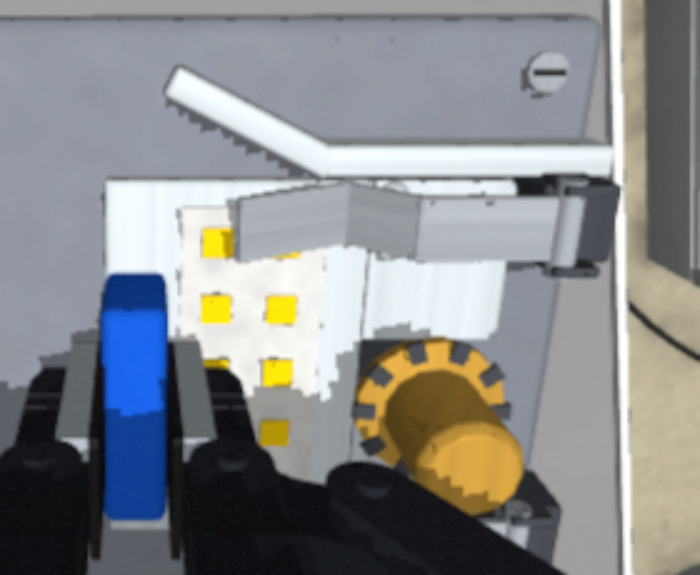

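It is hard against the stop at 63.1 mm with 16 N, and the bead sits just past the clip's toe. Next I'll relieve the load, release, rise and look.

```bash
python3 - <<'E'
from h import *
import pickle
yaw=-.201
d=np.array([np.cos(yaw),np.sin(yaw),0]); S=np.array([.47748,-.02671,.0316])
manip.movel(S+d*.0632,feed=.02)
print(get_obs()["force"])
effector.move_gripper(.03); 
P=S+d*.0632; P[2]=.14; manip.movel(P,feed=.12)
C=np.array([.5615,-.0439,0]); P=C-d*.085;P[2]=.16
effector.move_gripper(.085)
manip.movep(P,Rdown(np.pi/2+yaw)); manip.hold(.3)
o=get_obs(); im=optics.capture("wrist"); pickle.dump((o,im),open("W.pkl","wb"))
print(o["clock"],o["position"],o["force"])
cv2.imwrite("pics/h0.png",cv2.resize(cv2.convertScaleAbs(im[130:340,165:345,::-1],alpha=1.5),None,fx=2.8,fy=2.8,interpolation=cv2.INTER_NEAREST))
im=optics.capture("scene"); cv2.imwrite("pics/h1.png",cv2.resize(im[150:250,190:345,::-1],None,fx=4.5,fy=4.5,interpolation=cv2.INTER_CUBIC))
E
```

```text
[-4.01123851  1.17785632  0.65269459]
14.7417 [ 0.47823014 -0.02695326  0.15993938] [ 0.06327673  0.83928467 -0.3283965 ]
```

View pics/h0.png

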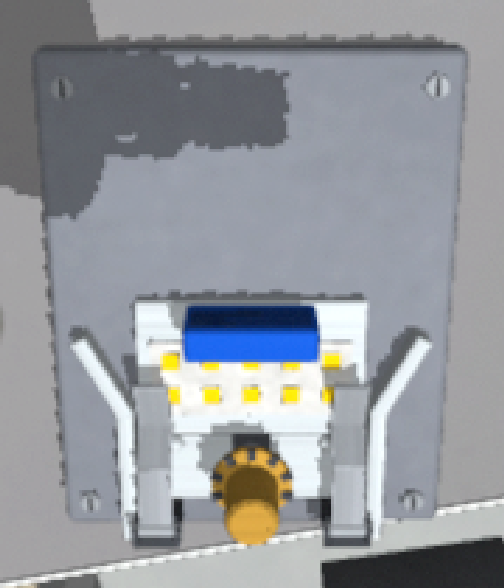

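View pics/h1.png

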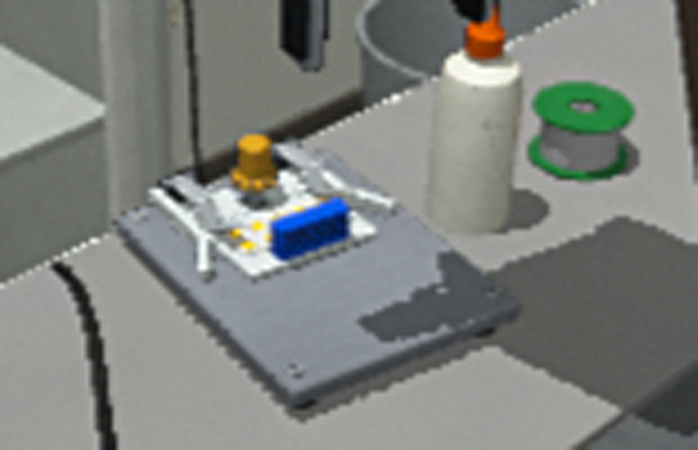

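```bash
python3 - <<'E'
from fit import *
import pickle
o,im=pickle.load(open("W.pkl","rb")); c=cam("wrist",o)
f=lambda P:(np.array(P)+.5)/2.8-.5+np.array([165,130])
ch,r=fit(c,CH,f([(36,47),(468,46),(436,519),(67,519)]),.02,[.56,-.04,-.2]); print(ch,r.tolist())
for p,z in [((134,300),.025),((368,300),.025),((252,525),.063),((252,475),.042)]:
    X=ray(c,f(p),z); print(X,rel(ch,np.r_[X[:2],0])[:2]*1000)
E
```

```text
[ 0.56095782 -0.04372449 -0.20093162] [[-2.2, -0.7], [2.1, -0.4], [0.7, 1.1], [-0.5, 1.2]]
[ 0.52449994 -0.07705902  0.025     ] [-29.07140163 -39.94021331]
[0.54037133 0.00067293 0.025     ] [-29.03325098  39.3954931 ]
[ 0.5918871  -0.05003838  0.063     ] [ 3.15671607e+01 -1.39209694e-02]
[ 0.58856573 -0.04930327  0.042     ] [28.16589515  0.04351887]
```

Tray rear edge is at chassis x ≈ -29 (home is -30), the tray is square, and both clips look equally low. Cap axis is at (0.592,-0.050). Next is pressing the cap with closed fingers.

```bash
python3 - <<'E'
from h import *
yaw=-.201; R=Rdown(np.pi/2+yaw); x,y=.5922,-.0501
effector.move_gripper(0,20)
manip.movep([x,y,.095],R); manip.hold(.2)
print(get_obs()["force"])
r=manip.movel([x,y,.055],feed=.04,contact_N=5); o=get_obs(); print("touch",r,o["position"],o["force"])
for z in [.054,.050,.047,.044,.042]:
    r=manip.movel([x,y,z],feed=.03,contact_N=28); o=get_obs(); print(round(o["clock"],2),z,r,o["position"],o["force"])
    if r or o["force"][2]>24: break
manip.hold(.3); o=get_obs(); print(round(o["clock"],2),o["position"],o["force"])
E
```

```text
[ 0.17709918 -0.10504258 -0.29069328]
touch True [ 0.59188842 -0.05007587  0.06002494] [-0.43620614 -0.61724015 -0.41136036]
17.57 0.054 False [ 0.5920832  -0.05009002  0.05374368] [ 0.75950189 -0.10812232 -0.07870645]
17.85 0.05 False [ 0.5922122  -0.05009782  0.04987073] [ 0.26496304 -0.20548619  0.789687  ]
18.1 0.047 False [ 0.59239968 -0.0501361   0.04887823] [-6.59427453 -0.04956721 22.79041432]
18.35 0.044 False [ 0.59259208 -0.05015076  0.04855719] [-16.04077964   2.52220924  53.56906108]
18.65 [ 0.5925986  -0.05014351  0.04855985] [-15.444897     2.37824959  54.35965492]
```

The cap is seated at 48.6 mm against a hard stop (nominal 49). Lift off and check.

```bash
python3 - <<'E'
from fit import *
import pickle
yaw=-.201; R=Rdown(np.pi/2+yaw); d=np.array([np.cos(yaw),np.sin(yaw),0])
p=get_obs()["position"].copy()
manip.movel([.5922,-.0501,.13],R,feed=.08)
effector.move_gripper(.085)
P=np.array([.5615,-.0439,0])-d*.085;P[2]=.16; manip.movel(P,R); manip.hold(.3)
o=get_obs(); im=optics.capture("wrist"); pickle.dump((o,im),open("W2.pkl","wb"))
print(o["clock"],o["position"],o["force"])
cv2.imwrite("pics/i0.png",cv2.resize(cv2.convertScaleAbs(im[130:340,165:345,::-1],alpha=1.5),None,fx=2.8,fy=2.8,interpolation=cv2.INTER_NEAREST))
im=optics.capture("scene"); cv2.imwrite("pics/i1.png",cv2.resize(im[150:250,190:345,::-1],None,fx=4.5,fy=4.5,interpolation=cv2.INTER_CUBIC))
E
```

```text
21.9083 [ 0.47842071 -0.02699306  0.15973275] [ 0.39206969 -0.11770413 -0.56422203]
```

View pics/i0.png

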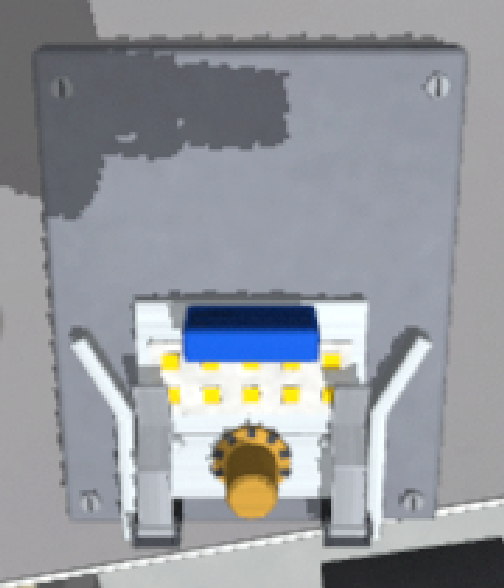

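View pics/i1.png

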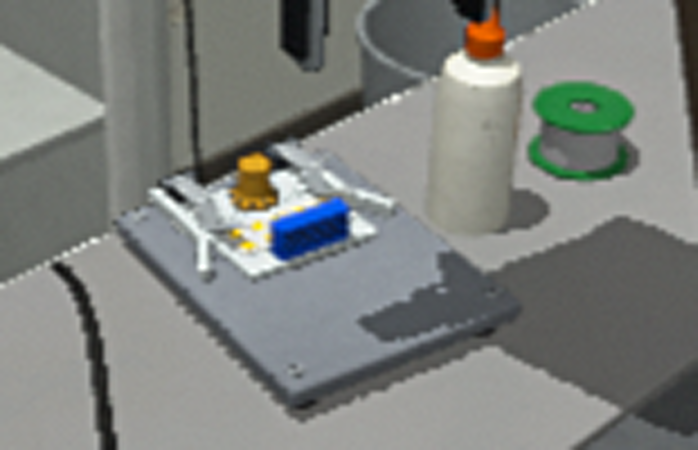

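The cap now sits on the tray (top at (252,497) in the crop). The tray's rear edge is unchanged at row 300, the clips are down, and the bottle and reel are where they were. Handing in.

```bash
python3 -c "
from rig import workorder,get_obs
print(workorder.job_done(), get_obs()['clock'])"
```

```text
the job is handed in; nothing more can be done
the job is handed in; nothing more can be done
```

The tray is home under both clips and the axle cap is pressed onto it. I handed the job in at about 22 s on the robot's clock, and no verdict was reported.

**What I did:** I pinched the tray by its grip bar and slid it 63 mm along the chassis until it met a hard stop at about 16 N. I released it, then pressed the cap straight down with closed fingers until it stopped at a height of 48.6 mm (49 mm is nominal), with about 54 N on the tool. Then I backed the gripper clear.

**Last checks:**
- **Tray:** before the cap was pressed, its rear edge measured -29.05 mm against the nominal -30 mm. It was within about 0.3 mm sideways and square. In the picture after the press it had not moved.
- **Cap:** in the last picture the flange sits on the tray.
- **Clips:** I judged these only by eye. Both look equally low, and the left bead was visible just past its toe when the tray reached the stop. I could not read their angles or see the right bead.
- **Bottle and reel:** they look the same in the scene pictures before and after the press, and nothing touched them.

**Disagreement:** the fit of the chassis outline left corner errors of up to about 2 to 3 pixels. I put this down to rounded edges and calibration, and the tray and shaft positions derived from it agreed with each other.

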